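# Tip the pourer caddy into the rinse tray

## Robot

A 6-joint arm with a two-finger parallel gripper is mounted at the origin on the work surface. World frame = base frame: x ahead of the robot, y to its left, z up, the work surface at z = 0. Lengths are in m, angles in rad, forces in N, time in s.
With the tool pointing down it reaches from about 0.375 to 0.9 m from the base axis. Payload 3.1 kg.
Tool frame: the origin (TCP) lies between the finger pads; the fingertips stand 11 mm ahead of it and the grasp point (between the pads) lies 8 mm behind it; z points along the fingers, y is the line along which they close (so a half turn about z gives the same grasp; the last joint's range is limited). The gripper opens to 87 mm and grips with 3 to 60 N. Pads are 19 mm wide; open, the fingers measure 117 mm over their backs; the gripper's body (75 mm by 190 mm) begins 51 mm behind the grasp point.
Start: joints at [1.113, 0.527, 1.433, -0, 1.181, -0.178], TCP at [0.172, 0.601, 0.234] pointing down, gripper open.
Joint ranges: [-3.08, 3.08], [-0.75, 2.2], [0.22, 2.44], [-1.43, 4.57], [0, 2.65], [-2.85, 2.85]. Speed limits (rad/s): [2.79, 2.79, 3.14, 3.14, 3.14, 3.14].

## Interface

Orientations are given as a unit quaternion [x, y, z, w].
In Python, from rig import robot gives the robot as it stands.
- The arm moves only by the tool move_arm, never from a script. Its argument "moves" is text: rows parted by semicolons, each of 7 numbers parted by spaces: the shift along the tool's x, y, z in units of 100 mm (1.0 is 100 mm), then the turn, a rotation vector about the tool's x, y, z in units of 90 degrees (1.0 is 90 degrees), then the opening, from 0 (shut) to 1 (fully open). A call has 1 to 12 rows; each row is the pose to reach, as a shift and turn from the pose commanded when the call began, along the tool's axes at that moment; what a row does not reach only later rows make up. A row lasts 1/10 s, in which the tool goes at most 50 mm and 8.59 degrees, less where a joint would pass 70% of its speed; a pose out of reach is approached as far as the arm can. A call with a number of a shift or a turn outside -1 to 1 is refused whole. A call with a gripper value outside its range is refused whole. The fingers move at their own pace and stop on an object; "squeeze" is the grip in N (left out, the last holds). Time passes only in rows, so rows that repeat a pose let the fingers close. It gives the time, the measured TCP pose, the force, the opening and the grip force at its end, in the units of the state.
- robot.get_obs(): the state, without advancing time (a new reading comes with each control period).
- robot.camera(name): name is "side" or "top"; returns a dict with "image" (420x560x3 uint8, red, green, blue), "intrinsics" (3x3 intrinsics, pixels), "extrinsics" (4x4, takes a point from world to camera coordinates). Camera axes: x right, y up, looking along -z (the intrinsics and any distortion apply to the point x, -y, -z); pixel columns grow to the right and rows downward; lengths in m; the calibration is good to about 2 mm. A picture is of the moment at which its call begins. There is no depth.
- robot.hand_in(): hands the job in; it is judged then, once.
The state is a dict: "time": time; "q": joint angles; "joint_velocities": joint speeds; "joint_torque": joint torques, N m; "position": TCP position; "tool_rot": TCP orientation; "ft_force": force on the tool from outside, world axes, zero at the start; "moment": the same for the moment, N m; "grip_width": finger opening in m; "grip_force": force on a finger pad.
Only numpy, scipy, OpenCV 4.12 (cv2) and the standard library are available. Lean on these libraries where they do the work, as an engineer would, in place of code of your own. Each camera call takes 0.05 s, during which the arm holds its last target. There are 200 camera calls.

## Task

Tip the grey caddy right over (the red bar is there for that), so that the used blue pourer lying in it drops into the white rinse tray in front. With the pourer in the tray, ease the caddy back fully upright without letting it slam, and let go. Do not knock over or shove the shaker or the measuring cup.

Things in the scene. Friction and masses are not known exactly. Their poses are not given: they have to be found in the camera images.
- station: Fixed stand: black base plate with a red-handled toggle clamp at the robot end, two aluminium uprights, white blue-rimmed rinse tray. Origin: on the table, 115 mm below the caddy's hinge line. x points from caddy to tray, roughly away from the robot; y along the hinge; z up. Tray spans x 25 to 205 mm, y -80 to 80 mm, walls 4 mm, floor at 10 mm and rim at 49 mm above the table.
- caddy (a joint): Angle of the grey open-topped caddy (93 mm wide, 75 mm high) about its hinge: 0 upright on its stop, grows as it tips to the tray (+z turns towards the station's +x), 1.6 rad fully tipped on the other stop. Left alone below about 0.7 rad it falls back upright, beyond that it falls over and stays. About 0.4 kg, moved by 1 to 3 N at the bar, swings freely: let go in mid-swing it slams.
- caddy_bar (a point): Middle of the caddy's red round crossbar, 12 mm thick, 77 mm clear between its two steel arms, parallel to the hinge (station y). Upright it is 40 mm behind (station -x) and 130 mm above the hinge line, 245 mm above the table, 80 mm above the caddy's rim. It swings with the caddy, radius 136 mm; fully tipped it is 131 mm in front of and 36 mm above the hinge line. Its axes turn with the caddy.
- pourer: Used blue plastic bottle pourer, loose in the caddy, lying on its side: ribbed stopper 24 mm thick and 26 mm long with a bent 8 mm spout, 50 mm overall, 30 g. Origin: on the underside at mid length, as it first lies.
- shaker: Bystander: steel cobbler shaker, 86 mm across, 205 mm high, standing loose on the cart. Origin: centre of its underside.
- cup: Bystander: clear polycarbonate measuring cup with a handle, 90 mm across, 100 mm high, standing loose on the cart. Origin: centre of its underside.

How it is judged:
On the way:
1. the caddy is tipped over (beyond 1.2 rad) and the pourer has dropped into the rinse tray (value of joint caddy above 1.2 rad and x of pourer in the frame of station between 0.025 and 0.205 m and y of pourer in the frame of station between -0.08 and 0.08 m and z of pourer in the frame of station below 0.05 m), for 0.1 s.
At the end, for the whole second after the job is handed in: The caddy is back upright (within 0.12 rad) and still, and the pourer lies at rest inside the rinse tray (its origin within the tray's outline and less than 50 mm above the table) (value of joint caddy below 0.12 rad and velocity of joint caddy between -0.2 and 0.2 rad/s and x of pourer in the frame of station between 0.025 and 0.205 m and y of pourer in the frame of station between -0.08 and 0.08 m and z of pourer in the frame of station below 0.05 m and linear speed of pourer below 0.05 m/s); the robot touches nothing.
It fails at once if the caddy is let slam back upright (faster than 3.5 rad/s in its last 0.6 rad) (velocity of joint caddy below -3.5 rad/s and value of joint caddy below 0.6 rad).
It fails at once if the shaker is knocked over or shoved (tilted 0.4 rad or moved 40 mm) (angle between shaker's own z axis and vertical above 0.4 rad or distance of shaker from where it was at the start of the episode above 0.04 m).
It fails at once if the measuring cup is knocked over or shoved (tilted 0.4 rad or moved 40 mm) (angle between cup's own z axis and vertical above 0.4 rad or distance of cup from where it was at the start of the episode above 0.04 m).
It also fails if it takes over 43 s, if anything falls off the work surface, if the arm or the gripper's body presses on something with over 40 N, if the wrist force passes 120 N, or if a joint passes its speed limit or range.

## Working session

There is one attempt and no reset: what is moved stays moved. The work goes in short steps, Python scripts to look and compute and a tool call to move; the robot and the scene stay as the last step left them, time stands still between calls to the robot, and variables do not carry over. Pictures are saved under pics/ and viewed, at most 10 in all, crops included, and the job is handed in when it is done.

Besides the shell and the picture viewer there is one more tool, called after "Call:" by a JSON object that holds its "method" and its "body", one argument or row to a line. move_arm: Moves the arm, as the interface text tells. Shifts and turns lie within -1 to 1; 1 stands for 100 mm of shift or 90 degrees of turn. Its arguments: {"type":"object","properties":{"moves":{"type":"string"},"squeeze":{"type":"number"}},"required":["moves"]}

```bash
mkdir -p pics; python3 - <<'E'
from rig import robot
import cv2,json,pickle
o=robot.get_obs();print(o)
d={}
for n in("side","top"):
    c=robot.camera(n);d[n]=c
    cv2.imwrite(f"pics/{n}0.png",cv2.resize(c["image"][:,:,::-1],(800,600),interpolation=cv2.INTER_CUBIC))
    print(n,c["intrinsics"],c["extrinsics"],[k for k in c])
pickle.dump(d,open("c0.pkl","wb"))
E
```

```text
{'time': 0.0, 'q': array([ 1.11349090e+00,  5.28485891e-01,  1.43388234e+00,  3.88181986e-06,
        1.18141743e+00, -1.78506704e-01]), 'joint_velocities': array([ 6.48043268e-04,  1.77668476e-03, -1.25019821e-03, -8.24130182e-06,
       -5.98452766e-04, -3.61708358e-04]), 'joint_torque': array([-3.00026404e-04, -4.40048110e+01, -1.76588738e+01,  6.30615139e-02,
        5.84399840e-02, -1.90699948e-04]), 'position': array([0.1716584 , 0.60023003, 0.23256586]), 'tool_rot': array([ 1.38948977e-01,  9.90298934e-01, -1.04099862e-03, -3.44447918e-04]), 'ft_force': array([-0.51729338,  0.04002979,  0.355314  ]), 'moment': array([-0.0033079 ,  0.01311613,  0.00287568]), 'grip_force': 0.0, 'grip_width': 0.08700296723875345}
side [[410.96583236   0.         282.72267204]
 [  0.         410.96583236 206.15200799]
 [  0.           0.           1.        ]] [[ 0.85132973 -0.52453459  0.01005752 -0.46616813]
 [ 0.33716738  0.56171541  0.75550907 -0.33134889]
 [-0.40194011 -0.63979627  0.65506098 -1.11800398]
 [ 0.          0.          0.          1.        ]] ['image', 'intrinsics', 'extrinsics']
top [[453.99919847   0.         284.64336549]
 [  0.         453.99919847 209.32344387]
 [  0.           0.           1.        ]] [[ 0.01073737 -0.99993202 -0.00454495  0.00597464]
 [ 0.98211722  0.00969147  0.18802086 -0.55311127]
 [-0.18796403 -0.00648252  0.98215452 -1.14191425]
 [ 0.          0.          0.          1.        ]] ['image', 'intrinsics', 'extrinsics']
```

View pics/side0.png

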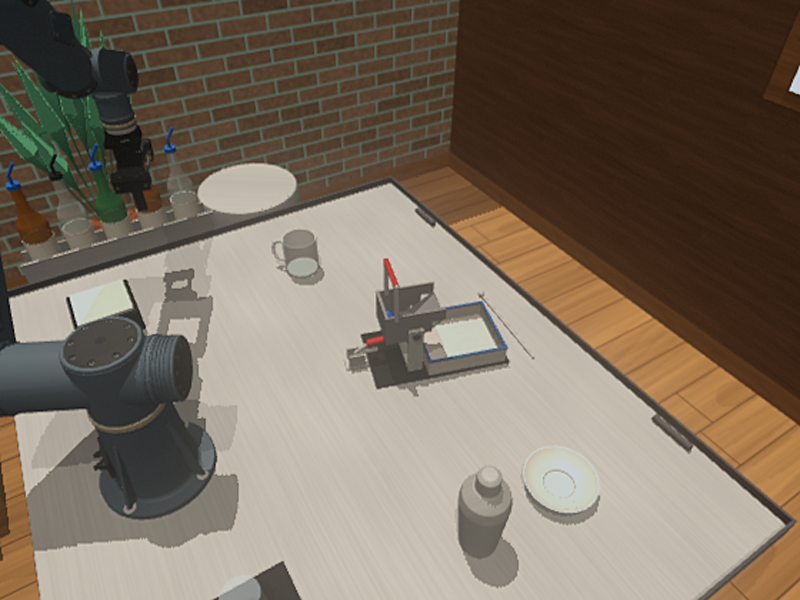

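View pics/top0.png

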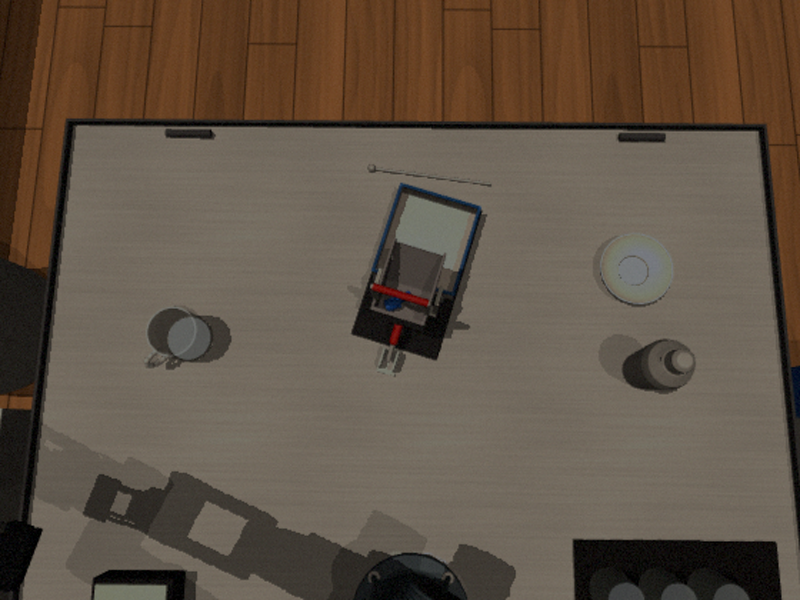

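The side view shows the caddy with its bar at about (391,272) and the tray to its right. In the top view the bar runs from (373,289) to (428,303), and the far tray corners are at (402,185) and (482,208). The cup (180,335) and shaker (665,365) are well clear. I'll enlarge crops to read these points more closely.

```bash
python3 - <<'E'
import pickle,cv2,numpy as np
d=pickle.load(open("c0.pkl","rb"))
a=d["top"]["image"][120:260,240:345,::-1]
b=d["side"]["image"][175:275,235:360,::-1]
A=cv2.resize(a,None,fx=3.8,fy=3.8,interpolation=cv2.INTER_CUBIC)
B=cv2.resize(b,None,fx=3.2,fy=3.2,interpolation=cv2.INTER_CUBIC)
im=np.zeros((600,800,3),np.uint8);im[:532,:399]=A[:532,:399];im[:320,400:800]=B
cv2.imwrite("pics/crop.png",np.clip(im*1.4,0,255))
E
```

```text
[ WARN:0@0.042] global loadsave.cpp:1063 imwrite_ Unsupported depth image for selected encoder is fallbacked to CV_8U.
```

View pics/crop.png

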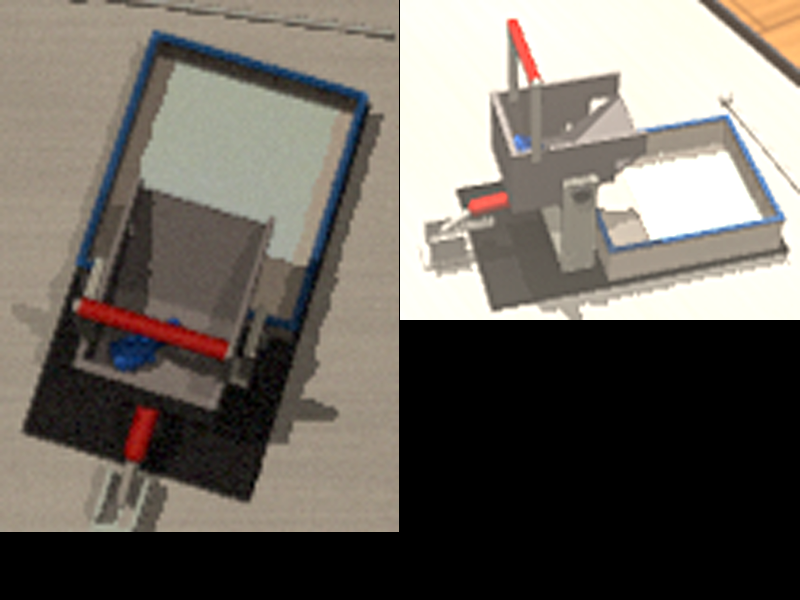

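The crop shows the tray's outer rim corners in the top view at (154,33), (369,95) and (297,328), and the bar ends at (76,306) and (229,350). In the side view the corners are at (728,118), (783,217) and (606,250), and the bar ends at (512,20) and (537,80). The pourer lies in the caddy under the bar. Next I'll fit the station pose to these points.

```bash
cat > h.py <<'E'
import pickle,numpy as np
from scipy.spatial.transform import Rotation as R
d=pickle.load(open("c0.pkl","rb"))
def proj(n,p):
    c=d[n];E=c["extrinsics"];q=p@E[:3,:3].T+E[:3,3];q=q*[1,-1,-1];u=q@c["intrinsics"].T
    return u[:,:2]/u[:,2:]
E
python3 - <<'E'
from h import *
from scipy.optimize import least_squares
P=np.array([[205,80,49],[205,-80,49],[25,-80,49],[-40,38.5,245],[-40,-38.5,245]])/1e3
T=np.array([[154,33],[369,95],[297,328],[76,306],[229,350]])/3.8+[240,120]
S=np.array([[328,118],[383,217],[206,250],[112,20],[137,80]])/3.2+[235,175]
def W(v):return P@R.from_euler('z',v[2]).as_matrix().T+[v[0],v[1],0]
f=lambda v:np.r_[(proj("top",W(v))-T).ravel(),(proj("side",W(v))-S).ravel()]
s=least_squares(f,[.6,0,-.25],loss='soft_l1');print(s.x,f(s.x).reshape(-1,2).round(1))
w=W(s.x);print(w[3:].mean(0),w)
E
```

```text
[ 0.56189888  0.00844452 -0.29932266] [[ 0.4 -1.2]
 [-0.1 -0.6]
 [-0.5  0.2]
 [ 3.6  0.2]
 [-3.4 -0.9]
 [-0.6 -0.7]
 [-0.2  1. ]
 [ 0.4  0.9]
 [-0.2  2.4]
 [-1.8  0. ]]
[0.52367743 0.02023945 0.245     ] [[ 0.7813737   0.02443846  0.049     ]
 [ 0.73419401 -0.12844737  0.049     ]
 [ 0.56219745 -0.07537022  0.049     ]
 [ 0.53503004  0.0570276   0.245     ]
 [ 0.51232481 -0.01654871  0.245     ]]
```

Call:
{"method": "move_arm", "body": {
  "moves": "-1 -0.9 -0.6 0 0 0 0.6; -1 -0.9 -0.6 0 0 0 0.6; -1 -0.9 -0.6 0 0 0 0.6; -1 -0.9 -0.6 0 0 0 0.6"
}}

```text
time: 0.5
position: [0.2461, 0.4842, 0.2958]
tool_rot: [0.141, 0.99, 0.001, 0.002]
ft_force: [0.1, -0.1, 0.0]
grip_width: 0.0629
grip_force: 0.0
```

Call:
{"method": "move_arm", "body": {
  "moves": "-1 -0.9 0 0 0 0 0.6; -1 -0.9 0 0 0 0 0.6; -1 -0.9 0 0 0 0 0.6; -1 -0.9 0 0 0 0 0.6"
}}

```text
time: 0.9
position: [0.316, 0.3703, 0.2929]
tool_rot: [0.141, 0.99, -0.001, -0.0]
ft_force: [-0.1, 0.7, 0.2]
grip_width: 0.0524
grip_force: 0.0
```

Call:
{"method": "move_arm", "body": {
  "moves": "-1 -0.9 0 0 0 0 0.6; -1 -0.9 0 0 0 0 0.6; -1 -0.9 0 0 0 0 0.6; -1 -0.9 0 0 0 0 0.6"
}}

```text
time: 1.3
position: [0.388, 0.2573, 0.2932]
tool_rot: [0.141, 0.99, -0.0, 0.0]
ft_force: [-0.2, -0.2, -0.4]
grip_width: 0.0518
grip_force: 0.0
```

Call:
{"method": "move_arm", "body": {
  "moves": "-1 -0.95 0 0 0 0 0.6; -1 -0.95 0 0 0 0 0.6; -1 -0.95 0 0 0 0 0.6; -1 -0.95 0 0 0 0 0.6"
}}

```text
time: 1.7
position: [0.4587, 0.1385, 0.2933]
tool_rot: [0.141, 0.99, 0.0, 0.001]
ft_force: [0.5, 0.3, -0.9]
grip_width: 0.0519
grip_force: 0.0
```

Call:
{"method": "move_arm", "body": {
  "moves": "-0.9 -0.9 0 0 0 1 0.5; -0.9 -0.9 0 0 0 1 0.5; -0.9 -0.9 0 0 0 1 0.5; -0.9 -0.9 0 0 0 1 0.5; -0.9 -0.9 0 0 0 1 0.5; -0.9 -0.9 0 0 0 1 0.5; -0.9 -0.9 0 0 0 1 0.5; -0.9 -0.9 0 0 0 1 0.5; -0.9 -0.9 0 0 0 1 0.5; -0.9 -0.9 0 0 0 1 0.5; -0.9 -0.9 0 0 0 1 0.5; -0.9 -0.9 0 0 0 1 0.5"
}}

```text
time: 2.9
position: [0.5174, 0.0312, 0.2931]
tool_rot: [0.798, 0.603, 0.0, -0.001]
ft_force: [-0.0, -0.1, -1.0]
grip_width: 0.0435
grip_force: 0.0
```

```bash
cat >> h.py <<'E'
yaw=-.299; X=np.array([np.cos(yaw),np.sin(yaw),0]);Y=np.array([-X[1],X[0],0]);Z=np.array([0,0,1.])
def row(p,Rr,o):  # shift/turn row from obs pose to goal pose
    R0=R.from_quat(o["tool_rot"]);
    return np.r_[R0.inv().apply(p-o["position"])*10,(R0.inv()*Rr).as_rotvec()/(np.pi/2)].round(2)
def tool(t): # tool pointing down, y along station x, tilted by t with the caddy
    y=np.cos(t)*X-np.sin(t)*Z; z=-np.cos(t)*Z-np.sin(t)*X
    return R.from_matrix(np.c_[np.cross(y,z),y,z])
E
python3 - <<'E'
from h import *
from rig import robot
import cv2
o=robot.get_obs();print(o["time"],o["position"],o["q"].round(2))
b=np.array([.5232,.0195,.245])
print(row(b+.045*Z,tool(0),o))
c=robot.camera("top");e=robot.camera("side")
im=np.hstack([cv2.resize(c["image"][130:250,230:355,::-1],(400,384)),cv2.resize(e["image"][150:270,235:360,::-1],(400,384))])
cv2.imwrite("pics/a.png",np.clip(im*1.3,0,255).astype(np.uint8))
E
```

```text
2.9 [0.51743342 0.03123776 0.29311232] [-0.16  0.31  1.62  0.    1.21  0.12]
[-0.1   0.09  0.03 -0.   -0.    0.01]
```

View pics/a.png

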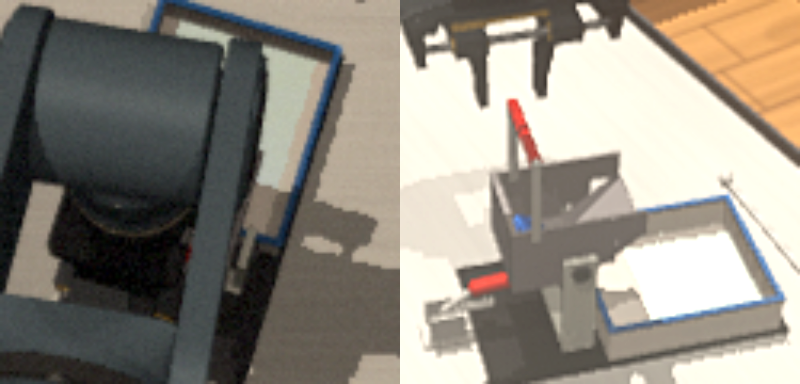

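The side view shows the fingers straddling the bar from above, with tips at (483,105) and (541,95) and the bar at (522,130). I'll go down and grip.

Call:
{"method": "move_arm", "body": {
  "moves": "-0.1 0.09 0.2 0 0 0 0.5; -0.1 0.09 0.4 0 0 0 0.5; -0.1 0.09 0.56 0 0 0 0.5; -0.1 0.09 0.56 0 0 0 0.5; -0.1 0.09 0.56 0 0 0 0.5",
  "squeeze": 8
}}

```text
time: 3.5
position: [0.5238, 0.017, 0.2376]
tool_rot: [0.798, 0.602, -0.0, -0.0]
ft_force: [-0.7, 0.1, -0.2]
grip_width: 0.0433
grip_force: 0.0
```

Call:
{"method": "move_arm", "body": {
  "moves": "0 0 0 0 0 0 0.3; 0 0 0 0 0 0 0.2; 0 0 0 0 0 0 0.05; 0 0 0 0 0 0 0; 0 0 0 0 0 0 0; 0 0 0 0 0 0 0; 0 0 0 0 0 0 0",
  "squeeze": 8
}}

```text
time: 4.2
position: [0.5239, 0.0164, 0.2378]
tool_rot: [0.799, 0.602, 0.0, 0.0]
ft_force: [-0.7, -0.1, 1.7]
grip_width: 0.0114
grip_force: 8.0
```

```bash
cat >> h.py <<'E'
def goal(th,k=.3,dr=0.):
    r=.136+dr;a=th-.2985;t=k*th
    return np.array([r*np.sin(a),r*np.cos(a)])+.008*np.array([-np.sin(t),-np.cos(t)]),t
def rows(ths,th0,op=0,**kw):
    p0,t0=goal(th0,**kw);L=[]
    for th in ths:
        p,t=goal(th,**kw);d=(p-p0)*10
        sy=d[0]*np.cos(t0)-d[1]*np.sin(t0); sz=-d[0]*np.sin(t0)-d[1]*np.cos(t0)
        L.append(f"0 {sy:.2f} {sz:.2f} {(t-t0)/(np.pi/2):.2f} 0 0 {op}")
    return "; ".join(L)
E
python3 - <<'E'
from h import *
for a,b,n in((0,.4,10),(.4,.8,10),(.8,1.2,10),(1.2,1.6,10)):print(rows(np.linspace(a,b,n+1)[1:],a))
E
```

```text
0 0.05 -0.01 0.01 0 0 0; 0 0.10 -0.03 0.02 0 0 0; 0 0.16 -0.04 0.02 0 0 0; 0 0.21 -0.05 0.03 0 0 0; 0 0.26 -0.05 0.04 0 0 0; 0 0.31 -0.06 0.05 0 0 0; 0 0.37 -0.06 0.05 0 0 0; 0 0.42 -0.06 0.06 0 0 0; 0 0.47 -0.06 0.07 0 0 0; 0 0.53 -0.05 0.08 0 0 0
0 0.05 0.00 0.01 0 0 0; 0 0.11 0.00 0.02 0 0 0; 0 0.16 0.01 0.02 0 0 0; 0 0.21 0.01 0.03 0 0 0; 0 0.27 0.02 0.04 0 0 0; 0 0.32 0.03 0.05 0 0 0; 0 0.37 0.05 0.05 0 0 0; 0 0.42 0.06 0.06 0 0 0; 0 0.47 0.08 0.07 0 0 0; 0 0.52 0.10 0.08 0 0 0
0 0.05 0.02 0.01 0 0 0; 0 0.10 0.03 0.02 0 0 0; 0 0.15 0.05 0.02 0 0 0; 0 0.20 0.07 0.03 0 0 0; 0 0.25 0.10 0.04 0 0 0; 0 0.30 0.12 0.05 0 0 0; 0 0.34 0.15 0.05 0 0 0; 0 0.39 0.18 0.06 0 0 0; 0 0.43 0.21 0.07 0 0 0; 0 0.47 0.24 0.08 0 0 0
0 0.05 0.03 0.01 0 0 0; 0 0.09 0.06 0.02 0 0 0; 0 0.13 0.09 0.02 0 0 0; 0 0.17 0.13 0.03 0 0 0; 0 0.21 0.16 0.04 0 0 0; 0 0.25 0.20 0.05 0 0 0; 0 0.29 0.24 0.05 0 0 0; 0 0.32 0.28 0.06 0 0 0; 0 0.36 0.32 0.07 0 0 0; 0 0.39 0.36 0.08 0 0 0
```

Call:
{"method": "move_arm", "body": {
  "moves": "0 0.05 -0.01 0.01 0 0 0; 0 0.10 -0.03 0.02 0 0 0; 0 0.16 -0.04 0.02 0 0 0; 0 0.21 -0.05 0.03 0 0 0; 0 0.26 -0.05 0.04 0 0 0; 0 0.31 -0.06 0.05 0 0 0; 0 0.37 -0.06 0.05 0 0 0; 0 0.42 -0.06 0.06 0 0 0; 0 0.47 -0.06 0.07 0 0 0; 0 0.53 -0.05 0.08 0 0 0",
  "squeeze": 10
}}

```text
time: 5.2
position: [0.5752, 0.0012, 0.2426]
tool_rot: [0.797, 0.601, -0.038, -0.05]
ft_force: [-2.6, -4.8, 3.2]
grip_width: 0.0112
grip_force: 10.0
```

Call:
{"method": "move_arm", "body": {
  "moves": "0 0.05 0.00 0.01 0 0 0; 0 0.11 0.00 0.02 0 0 0; 0 0.16 0.01 0.02 0 0 0; 0 0.21 0.01 0.03 0 0 0; 0 0.27 0.02 0.04 0 0 0; 0 0.32 0.03 0.05 0 0 0; 0 0.37 0.05 0.05 0 0 0; 0 0.42 0.06 0.06 0 0 0; 0 0.47 0.08 0.07 0 0 0; 0 0.52 0.10 0.08 0 0 0"
}}

```text
time: 6.2
position: [0.6235, -0.0126, 0.2258]
tool_rot: [0.792, 0.597, -0.076, -0.1]
ft_force: [-0.8, -4.4, 0.8]
grip_width: 0.0115
grip_force: 10.0
```

```bash
python3 - <<'E'
from h import *
from rig import robot
import cv2
o=robot.get_obs();print(o["time"],o["position"],o["q"].round(2),o["ft_force"])
e=robot.camera("side")
cv2.imwrite("pics/b.png",np.clip(cv2.resize(e["image"][150:270,235:360,::-1],(500,480))*1.2,0,255).astype(np.uint8))
E
```

```text
6.2 [ 0.62350399 -0.01263179  0.22581388] [-0.21  0.64  1.26  0.02  1.49  0.07] [-0.81527295 -4.41880133  0.81338066]
```

View pics/b.png

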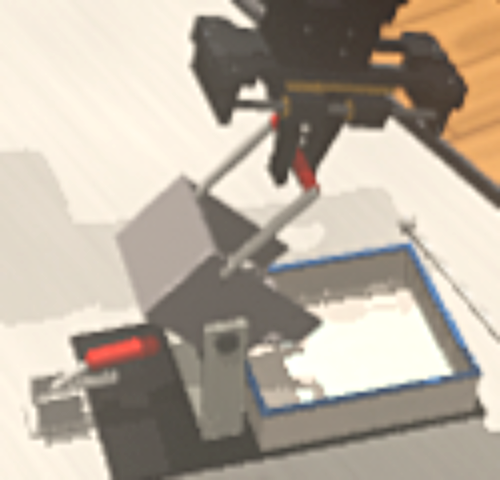

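The caddy is about half tipped. The bar is gripped between the fingers at (300,155), and the forces are low, so I'll continue.

Call:
{"method": "move_arm", "body": {
  "moves": "0 0.05 0.02 0.01 0 0 0; 0 0.10 0.03 0.02 0 0 0; 0 0.15 0.05 0.02 0 0 0; 0 0.20 0.07 0.03 0 0 0; 0 0.25 0.10 0.04 0 0 0; 0 0.30 0.12 0.05 0 0 0; 0 0.34 0.15 0.05 0 0 0; 0 0.39 0.18 0.06 0 0 0; 0 0.43 0.21 0.07 0 0 0; 0 0.47 0.24 0.08 0 0 0"
}}

```text
time: 7.25
position: [0.6615, -0.0235, 0.1909]
tool_rot: [0.785, 0.591, -0.113, -0.149]
ft_force: [-0.4, -5.5, 1.0]
grip_width: 0.0115
grip_force: 10.0
```

Call:
{"method": "move_arm", "body": {
  "moves": "0 0.05 0.03 0.01 0 0 0; 0 0.09 0.06 0.02 0 0 0; 0 0.13 0.09 0.02 0 0 0; 0 0.17 0.13 0.03 0 0 0; 0 0.21 0.16 0.04 0 0 0; 0 0.25 0.20 0.05 0 0 0; 0 0.29 0.24 0.05 0 0 0; 0 0.32 0.28 0.06 0 0 0; 0 0.35 0.31 0.07 0 0 0; 0 0.38 0.34 0.07 0 0 0; 0 0.38 0.34 0.07 0 0 0"
}}

```text
time: 8.35
position: [0.683, -0.0295, 0.144]
tool_rot: [0.775, 0.584, -0.145, -0.192]
ft_force: [-2.8, -5.1, -0.6]
grip_width: 0.0109
grip_force: 10.1
```

```bash
python3 - <<'E'
from h import *
from rig import robot
import cv2
o=robot.get_obs();print(o["time"],o["position"],o["q"].round(2),o["ft_force"])
h=np.array([.5239,.0164,0])+.040*X   # hinge from grip
g=o["position"]-.008*R.from_quat(o["tool_rot"]).apply([0,0,1]);print((g-h)@X,(g-h)@Y,g[2]-.115)
c=robot.camera("top")
e=robot.camera("side")
im=np.hstack([cv2.resize(c["image"][110:235,240:365,::-1],(400,400)),cv2.resize(e["image"][150:275,235:360,::-1],(400,400))])
cv2.imwrite("pics/c.png",np.clip(im*1.2,0,255).astype(np.uint8))
E
```

```text
8.35 [ 0.6830014  -0.02950864  0.14399355] [-0.22  0.93  0.94  0.03  1.76  0.06] [-2.7796995  -5.1050687  -0.61471227]
0.12930925616622455 0.0030727936310896856 0.036063003984516354
```

View pics/c.png

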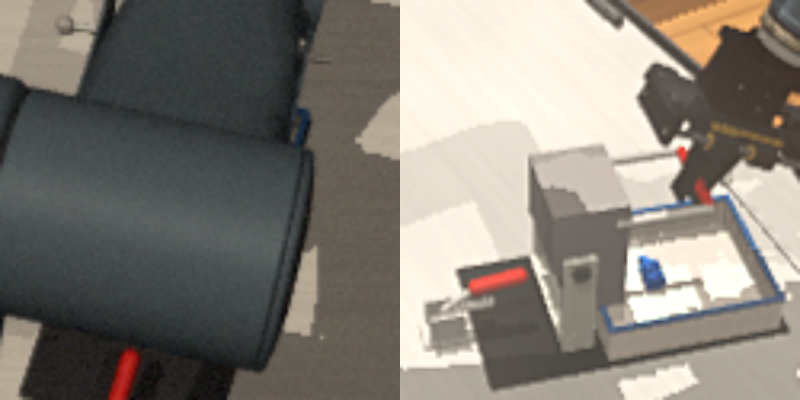

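The caddy is fully tipped and the blue pourer lies on the tray floor at (652,270) in the side crop. Now I'll ease the caddy back.

```bash
python3 - <<'E'
from h import *
for a,b,n in((1.58,1.18,10),(1.18,.78,10),(.78,.38,10),(.38,0,12)):print(rows(np.linspace(a,b,n+1)[1:],a))
E
```

```text
0 -0.04 -0.04 -0.01 0 0 0; 0 -0.08 -0.08 -0.02 0 0 0; 0 -0.12 -0.11 -0.02 0 0 0; 0 -0.16 -0.14 -0.03 0 0 0; 0 -0.20 -0.18 -0.04 0 0 0; 0 -0.25 -0.21 -0.05 0 0 0; 0 -0.29 -0.24 -0.05 0 0 0; 0 -0.34 -0.26 -0.06 0 0 0; 0 -0.39 -0.29 -0.07 0 0 0; 0 -0.43 -0.31 -0.08 0 0 0
0 -0.05 -0.03 -0.01 0 0 0; 0 -0.09 -0.05 -0.02 0 0 0; 0 -0.14 -0.07 -0.02 0 0 0; 0 -0.19 -0.09 -0.03 0 0 0; 0 -0.24 -0.11 -0.04 0 0 0; 0 -0.29 -0.13 -0.05 0 0 0; 0 -0.34 -0.14 -0.05 0 0 0; 0 -0.40 -0.16 -0.06 0 0 0; 0 -0.45 -0.17 -0.07 0 0 0; 0 -0.50 -0.17 -0.08 0 0 0
0 -0.05 -0.01 -0.01 0 0 0; 0 -0.10 -0.02 -0.02 0 0 0; 0 -0.16 -0.03 -0.02 0 0 0; 0 -0.21 -0.04 -0.03 0 0 0; 0 -0.26 -0.04 -0.04 0 0 0; 0 -0.32 -0.04 -0.05 0 0 0; 0 -0.37 -0.04 -0.05 0 0 0; 0 -0.42 -0.04 -0.06 0 0 0; 0 -0.48 -0.03 -0.07 0 0 0; 0 -0.53 -0.03 -0.08 0 0 0
0 -0.04 0.00 -0.01 0 0 0; 0 -0.08 0.01 -0.01 0 0 0; 0 -0.13 0.01 -0.02 0 0 0; 0 -0.17 0.02 -0.02 0 0 0; 0 -0.21 0.02 -0.03 0 0 0; 0 -0.25 0.03 -0.04 0 0 0; 0 -0.29 0.04 -0.04 0 0 0; 0 -0.33 0.05 -0.05 0 0 0; 0 -0.37 0.07 -0.05 0 0 0; 0 -0.41 0.08 -0.06 0 0 0; 0 -0.45 0.10 -0.07 0 0 0; 0 -0.49 0.11 -0.07 0 0 0
```

Call:
{"method": "move_arm", "body": {
  "moves": "0 -0.04 -0.04 -0.01 0 0 0; 0 -0.08 -0.08 -0.02 0 0 0; 0 -0.12 -0.11 -0.02 0 0 0; 0 -0.16 -0.14 -0.03 0 0 0; 0 -0.20 -0.18 -0.04 0 0 0; 0 -0.25 -0.21 -0.05 0 0 0; 0 -0.29 -0.24 -0.05 0 0 0; 0 -0.34 -0.26 -0.06 0 0 0; 0 -0.39 -0.29 -0.07 0 0 0; 0 -0.43 -0.31 -0.08 0 0 0"
}}

```text
time: 9.45
position: [0.6587, -0.0215, 0.1927]
tool_rot: [0.785, 0.592, -0.109, -0.145]
ft_force: [-5.2, -1.6, -3.9]
grip_width: 0.0109
grip_force: 10.3
```

Call:
{"method": "move_arm", "body": {
  "moves": "0 -0.05 -0.03 -0.01 0 0 0; 0 -0.09 -0.05 -0.02 0 0 0; 0 -0.14 -0.07 -0.02 0 0 0; 0 -0.19 -0.09 -0.03 0 0 0; 0 -0.24 -0.11 -0.04 0 0 0; 0 -0.29 -0.13 -0.05 0 0 0; 0 -0.34 -0.14 -0.05 0 0 0; 0 -0.40 -0.16 -0.06 0 0 0; 0 -0.45 -0.17 -0.07 0 0 0; 0 -0.50 -0.17 -0.08 0 0 0"
}}

```text
time: 10.45
position: [0.6205, -0.0099, 0.2263]
tool_rot: [0.793, 0.598, -0.07, -0.095]
ft_force: [-3.4, 2.4, -8.7]
grip_width: 0.0117
grip_force: 9.9
```

```bash
python3 - <<'E'
from h import *
from rig import robot
import cv2
o=robot.get_obs();print(o["time"],o["ft_force"])
h=np.array([.5239,.0164,0])+.040*X
g=o["position"]-.008*R.from_quat(o["tool_rot"]).apply([0,0,1]);u=np.array([(g-h)@X,g[2]-.115]);print(u,np.hypot(*u),np.arctan2(*u)+.2985)
e=robot.camera("side")
cv2.imwrite("pics/d.png",np.clip(cv2.resize(e["image"][150:275,235:360,::-1],(400,400))*1.2,0,255).astype(np.uint8))
E
```

```text
10.45 [-3.43988715  2.40771429 -8.66144496]
[0.06191702 0.11903936] 0.1341793045219231 0.7781287601783902
```

View pics/d.png

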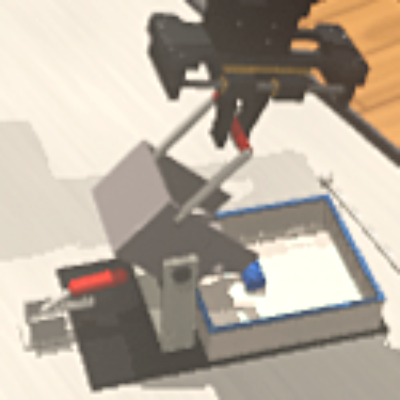

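The caddy is still gripped at about 0.78 rad, and the pourer is still in the tray at (254,275). I'll carry on.

Call:
{"method": "move_arm", "body": {
  "moves": "0 -0.05 -0.01 -0.01 0 0 0; 0 -0.10 -0.02 -0.02 0 0 0; 0 -0.16 -0.03 -0.02 0 0 0; 0 -0.21 -0.04 -0.03 0 0 0; 0 -0.26 -0.04 -0.04 0 0 0; 0 -0.32 -0.04 -0.05 0 0 0; 0 -0.37 -0.04 -0.05 0 0 0; 0 -0.42 -0.04 -0.06 0 0 0; 0 -0.48 -0.03 -0.07 0 0 0; 0 -0.53 -0.03 -0.08 0 0 0"
}}

```text
time: 11.5
position: [0.5732, 0.0044, 0.2424]
tool_rot: [0.797, 0.601, -0.03, -0.044]
ft_force: [1.0, 6.1, -12.1]
grip_width: 0.0116
grip_force: 10.0
```

Call:
{"method": "move_arm", "body": {
  "moves": "0 -0.04 0.00 -0.01 0 0 0; 0 -0.08 0.01 -0.01 0 0 0; 0 -0.13 0.01 -0.02 0 0 0; 0 -0.17 0.02 -0.02 0 0 0; 0 -0.21 0.02 -0.03 0 0 0; 0 -0.25 0.03 -0.04 0 0 0; 0 -0.29 0.04 -0.04 0 0 0; 0 -0.33 0.05 -0.05 0 0 0; 0 -0.37 0.07 -0.05 0 0 0; 0 -0.41 0.08 -0.06 0 0 0; 0 -0.45 0.10 -0.07 0 0 0; 0 -0.48 0.11 -0.07 0 0 0"
}}

```text
time: 12.7
position: [0.5284, 0.0175, 0.239]
tool_rot: [0.799, 0.602, 0.005, 0.003]
ft_force: [2.9, 6.7, -3.5]
grip_width: 0.0116
grip_force: 10.0
```

```bash
python3 - <<'E'
from h import *
from rig import robot
o=robot.get_obs();print(o["time"],o["ft_force"],o["position"])
h=np.array([.5239,.0164,0])+.040*X
g=o["position"]-.008*R.from_quat(o["tool_rot"]).apply([0,0,1]);u=np.array([(g-h)@X,g[2]-.115]);print(u,np.hypot(*u),np.arctan2(*u)+.2985, row(np.array([.5239,.0164,.2378]),tool(0),o))
E
```

```text
12.7 [ 2.91356904  6.68252323 -3.46007703] [0.52839909 0.01747862 0.23895796]
[-0.03609901  0.13195744] 0.13680608134026911 0.03146786098355814 [-0.02 -0.04  0.01  0.01 -0.    0.01]
```

Call:
{"method": "move_arm", "body": {
  "moves": "0 -0.02 0 0 0 0 0; 0 -0.03 0 0 0 0 0; 0 -0.04 0.01 0 0 0 0; 0 -0.05 0.01 0 0 0 0; 0 -0.05 0.01 0 0 0 0; 0 -0.05 0.01 0 0 0 0"
}}

```text
time: 13.3
position: [0.5246, 0.0186, 0.238]
tool_rot: [0.799, 0.602, 0.006, 0.003]
ft_force: [3.6, 5.6, -4.0]
grip_width: 0.0113
grip_force: 10.0
```

Call:
{"method": "move_arm", "body": {
  "moves": "0 0 0 0 0 0 0.15; 0 0 0 0 0 0 0.2; 0 0 0 0 0 0 0.3; 0 0 0 0 0 0 0.4; 0 0 0 0 0 0 0.45; 0 0 0 0 0 0 0.45"
}}

```text
time: 13.9
position: [0.5206, 0.0172, 0.2354]
tool_rot: [0.799, 0.602, 0.0, 0.0]
ft_force: [0.2, -0.2, -1.1]
grip_width: 0.0372
grip_force: 0.0
```

Call:
{"method": "move_arm", "body": {
  "moves": "0 0 -0.2 0 0 0 0.45; 0 0 -0.4 0 0 0 0.45; 0 0 -0.7 0 0 0 0.45; 0 0 -1 0 0 0 0.45; 0 0 -1 0 0 0 0.45; 0 0 -1 0 0 0 0.45"
}}

```text
time: 14.5
position: [0.5206, 0.0173, 0.3356]
tool_rot: [0.799, 0.602, 0.0, 0.0]
ft_force: [-0.3, 0.2, -0.3]
grip_width: 0.0394
grip_force: 0.0
```

```bash
python3 - <<'E'
from h import *
from rig import robot
import cv2
o=robot.get_obs();print(o["time"],o["ft_force"],o["position"])
e=robot.camera("side")
im=np.hstack([cv2.resize(k["image"][150:275,235:360,::-1],(400,400)) for k in (d["side"],e)])
cv2.imwrite("pics/e.png",np.clip(im*1.2,0,255).astype(np.uint8))
E
```

```text
14.5 [-0.34193559  0.24464129 -0.33767099] [0.52057514 0.01733913 0.33555348]
```

View pics/e.png

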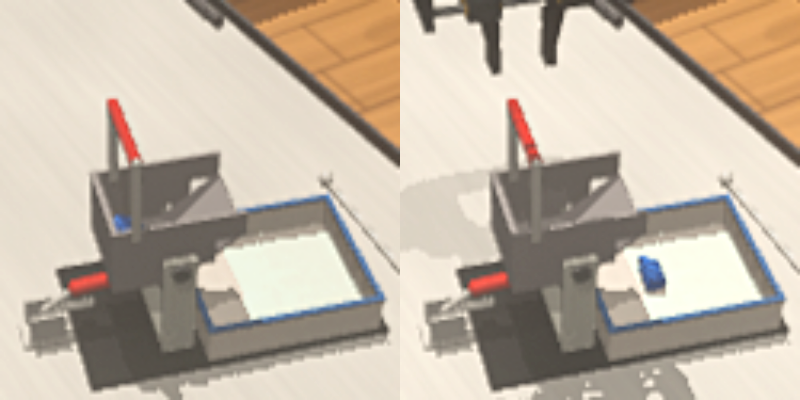

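The caddy's bar is at the same pixels as at the start, (112,100) to (137,160) in each half, so it is fully upright. The pourer lies in the tray at (652,272), and the gripper is clear.

```bash
python3 -c "
from rig import robot
print(robot.hand_in())"
```

```text
the job is handed in; nothing more can be done
None
```

I handed the job in at about 14.5 s of the 43 s: the pourer lies in the rinse tray, the caddy was eased back upright and released, and the arm went nowhere near the shaker or cup; no verdict came back.

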